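# Press the bearing sleeve into the idler mount

### The job

Take the flanged bearing sleeve out of its grey nest and press it barrel-down into the bore of the idler mount's aluminium carrier until the flange sits flush on the carrier all round, then let go. Feel for the bore and press gently, never with more than about 40 newtons, and leave the heat sink and the toroid choke where they are.

Things in the scene. Friction and masses are not known exactly. Their poses are not given: they have to be found in the camera images.
- sleeve_center (a point): centre (half-way up, on the axis, z up) of the loose bronze bearing sleeve, 55 mm tall, 0.12 kg, upright in the nest. Round hub on top 26 mm dia, 32 mm tall (grip it here; its top is 27.5 mm above this point); below it a flange 38 mm dia, 5 mm thick (top 4.5 mm, underside 9.5 mm below this point); lowest the barrel
- sleeve: the same sleeve; origin at the centre of the barrel's lower end, z up along its axis. Barrel 24 mm dia, 18 mm long up to the flange, with a small lead chamfer 1 mm wide and 1.5 mm high at its lower end
- nest: fixed grey plastic block 58 x 58 x 30 mm with a loose 27 mm vertical hole through its middle in which the sleeve stands, flange resting on its top; origin at the centre of its underside
- mount: fixed idler mount: dark steel bed 68 mm (x) by 136 mm (y) on the bench, with two 25 mm high guide rails along its y axis; origin at the centre of its underside, z up. Between the rails is clamped an aluminium carrier plate 51 mm (x) by 90 mm (y), its flat face 30 mm above the origin, the highest part of the mount. Seated, the sleeve's centre is 39.5 mm above the origin
- mount_mid (a point): middle of the mount (not of the bore) at the height of the carrier's face, axes as the mount's. The bore (25.5 mm dia, 1 mm chamfer) is in the carrier's middle; the carrier is clamped anywhere up to 12 mm to either side of here along the mount's y axis (not measured; x centred). It gives 0.7 mm downward per 10 N. The barrel enters freely for about 9 mm, then sprung pads grip it: about 8 to 15 N to push home
- heat_sink: loose black finned heat sink 42 x 50 x 26 mm, a bystander; origin at the centre of its underside
- toroid_choke: loose copper-wound toroid choke 44 x 69 x 15 mm, a bystander; origin at the centre of its underside
There are look-alikes about, which are no part of the job. Of the things that look like the nest, the middle-sized one is meant.

How it is judged (in metres and radians):
On the way:
1. the sleeve is lifted clear of the nest, upright (z of sleeve_center in the frame of nest above 0.06 m and angle between sleeve_center's own z axis and vertical below 0.3 rad), for 0.1 s.
At the end, for the whole second after the job is handed in: the sleeve stands upright (within 0.06 rad) in the carrier's bore with its shoulder within 1.5 mm of the carrier's face (sleeve centre 37 to 41 mm above the mount's origin, within 4 mm of the mount's middle in x and 16 mm in y), at rest (z of sleeve_center in the frame of mount between 0.037 and 0.041 m and x of sleeve_center in the frame of mount between -0.004 and 0.004 m and y of sleeve_center in the frame of mount between -0.016 and 0.016 m and angle between sleeve_center's own z axis and vertical below 0.06 rad and linear speed of sleeve below 0.02 m/s); the robot touches nothing.
It fails at once if the sleeve is forced: contact forces on the mount, the pads' own squeeze of about 20 N included, of more than 70 N (a push of about 45 to 50 N) (contact force between sleeve and mount above 70 N).
It fails at once if the heat sink is shifted by more than 20 mm (distance of heat_sink from where it was at the start of the episode above 0.02 m).
It fails at once if the toroid choke is shifted by more than 20 mm (distance of toroid_choke from where it was at the start of the episode above 0.02 m).
It also fails if it takes over 64 s, if anything falls off the work surface, if the arm or the gripper's body presses on something with over 40 N, if the wrist force passes 120 N, or if a joint passes its speed limit or range.

### The arm

A 6-joint arm with a two-finger parallel gripper is mounted at the origin on a cart in front of the work surface, level with it; the furniture and walls round the work are solid. World frame = base frame: x ahead of the robot, y to its left, z up, the work surface at z = 0. Lengths are in m, angles in degrees, forces in N, time in s.
With the tool pointing down it reaches from about 0.375 to 0.9 m from the base axis. Payload 3.1 kg.
Tool frame: the origin (TCP) lies on the centre line of the jaws, within the pads' length; the fingertips stand 25 mm ahead of it and the grasp point (between the pads) lies 6 mm ahead of it; z points along the fingers, y is the line along which they close (so a half turn about z gives the same grasp; the last joint's range is limited). The gripper opens to 87 mm and grips with 3 to 60 N. Pads are 19 mm wide; open, the fingers measure 117 mm over their backs; the gripper's body (75 mm by 190 mm) begins 51 mm behind the grasp point.
Start: joints at [58.47, 30.224, 82.088, -0, 67.689, -10.227], TCP at [0.227, 0.582, 0.224] pointing down, gripper open.
Joint ranges: [-176.69, 176.69], [-43.24, 126.21], [12.49, 139.97], [-82, 262], [0, 151.66], [-163.58, 163.58]. Speed limits (degrees/s): [159.86, 159.86, 180, 180, 180, 180].

### API

Orientations are given as a 3x3 rotation matrix whose columns are the frame's x, y, z axes.
In Python, from rig import * gives the robot as it stands.
- The arm moves only by the tool step_arm, never from a script. Its argument "steps" is a list of rows, each a list of 7 numbers: the shift along the tool's x, y, z normalised to -1 to 1, where 1 is 0.3 m, then the turn, a rotation vector about the tool's x, y, z normalised to -1 to 1, where 1 is 45 degrees, then the gripper's target within -1 to 1 (shut at 1, half-way at 0, fully open at -1). A call has 1 to 8 rows; each row is the pose to reach, as a shift and turn from the pose commanded when the call began, along the tool's axes at that moment; what a row does not reach only later rows make up. A row lasts 1/12 s, in which the tool goes at most 41.7 mm and 7.16 degrees, less where a joint would pass 70% of its speed; a pose out of reach is approached as far as the arm can. A call with a number of a shift or a turn outside -1 to 1 is refused whole. A call with a gripper value outside its range is refused whole. The fingers move at their own pace and stop on an object; the grip force is fixed at half the most. Time passes only in rows, so rows that repeat a pose let the fingers close. It gives the time, the measured TCP pose, the force, the opening and the grip force at its end, in the units of the state.
- read_state(): the state, without advancing time (a new reading comes with each control period).
- capture(name): name is "scene" or "side" or "wrist"; returns a dict with "image" (384x512x3 uint8, red, green, blue), "vertical_fov" (degrees; the focal length in pixels is half the picture's height over the tangent of half this angle, whatever the lens; pixels are square), "cx", "cy" (the principal point, pixels), "k1" (the pictures are not rectified: a ray, as slopes to the right and down, at radius r is drawn at 1 + k1 r^2 times it, then the intrinsics apply), "world_from_camera" (4x4, takes a point from camera to world coordinates); the wrist camera has in their place "T_tool_cam" (4x4, takes a point from camera to tool coordinates, whose origin is the TCP and whose axes are the flange's). Camera axes: x right, y down, z forward; pixel columns grow to the right and rows downward; lengths in m; the calibration is good to about 2 mm. A picture is of the moment at which its call begins: read the wrist's pose just before it. There is no depth.
- hand_in(): hands the job in; it is judged then, once.
The state is a dict: "time_s": time; "joint_positions": joint angles; "qvel": joint speeds; "tau": joint torques, N m; "position": TCP position; "tcp_rot": TCP orientation; "force": force on the tool from outside, world axes, zero at the start; "moment": the same for the moment, N m; "opening": opening from 0.0 (shut) to 1.0 (fully open); "grasp_force": force on a finger pad.
Only numpy, scipy, OpenCV 4.12 (cv2) and the standard library are available. Lean on these libraries where they do the work, as an engineer would, in place of code of your own. Each camera call takes 0.05 s, during which the arm holds its last target. There are 200 camera calls.

## Working session

There is one attempt and no reset: what is moved stays moved. The work goes in short steps, Python scripts to look and compute and a tool call to move; the robot and the scene stay as the last step left them, time stands still between calls to the robot, and variables do not carry over. Pictures are saved under pics/ and viewed, at most 10 in all, crops included, and the job is handed in when it is done.

Besides the shell and the picture viewer there is one more tool, called after "Call:" as name(argument=value, ...) on one line, values as JSON. step_arm: Moves the arm, as the interface text tells. Scaled input: -1 to 1 covers 0.3 m each way for a shift and 45 degrees each way for a turn. Its arguments: {"type":"object","properties":{"steps":{"type":"array"}},"required":["steps"]}

```bash
mkdir -p pics; cat > h.py <<'E'
import numpy as np, cv2, pickle
from rig import *
def grab(n):
    s=read_state(); c=capture(n)
    if 'T_tool_cam' in c:
        T=np.eye(4);T[:3,:3]=s['tcp_rot'];T[:3,3]=s['position'];c['W']=T@np.array(c['T_tool_cam'])
    else: c['W']=np.array(c['world_from_camera'])
    return c
def K(c):
    f=c['image'].shape[0]/2/np.tan(np.radians(c['vertical_fov'])/2)
    return np.array([[f,0,c['cx']],[0,f,c['cy']],[0,0,1.]]),np.array([c['k1'],0,0,0,0.])
def ray(c,p):
    k,d=K(c);u=cv2.undistortPoints(np.array([[p]],float),k,d)[0,0]
    W=c['W'];return W[:3,3],W[:3,:3]@np.array([u[0],u[1],1.])
def onz(c,p,z):
    o,d=ray(c,p);return o+d*(z-o[2])/d[2]
def proj(c,P):
    k,d=K(c);W=np.linalg.inv(c['W']);
    return cv2.projectPoints(np.array(P,float).reshape(-1,1,3),cv2.Rodrigues(W[:3,:3])[0],W[:3,3],k,d)[0][:,0]
def save(c,n): cv2.imwrite('pics/'+n,c['image'][:,:,::-1])
E
python3 - <<'E'
from h import *
for n in ['scene','side','wrist']:
    c=grab(n);pickle.dump(c,open(n+'.pkl','wb'));print(n,c['W'].round(3).tolist(),c['vertical_fov'],c['k1'])
    globals()[n]=c
im=np.hstack([scene['image'],side['image']])
save(scene,'scene.png')
a=np.hstack([cv2.resize(side['image'],(400,300)),cv2.resize(wrist['image'],(400,300))])
cv2.imwrite('pics/sw.png',a[:,:,::-1])
s=read_state();print(s['force'],s['time_s'],s['opening'],s['tcp_rot'])
E
```

```text
scene [[0.802, -0.432, 0.412, 0.254], [-0.597, -0.585, 0.549, -0.641], [0.003, -0.686, -0.727, 0.67], [0.0, 0.0, 0.0, 1.0]] 54.15094990799429 -0.004336489304829468
side [[-0.879, -0.331, 0.344, 0.274], [-0.478, 0.592, -0.649, 0.368], [0.011, -0.734, -0.679, 0.638], [0.0, 0.0, 0.0, 1.0]] 53.45369913302634 0.014669043367956764
wrist [[0.363, 0.894, 0.261, 0.154], [0.932, -0.348, -0.104, 0.611], [-0.002, 0.281, -0.96, 0.385], [0.0, 0.0, 0.0, 1.0]] 58.54235515321585 -0.013024070943001719
[-0.95725397 -0.21790466  0.44784097] 0.15 0.9985837612495194 [[-9.31662445e-01  3.63323992e-01 -8.74542912e-04]
 [ 3.63324918e-01  9.31661429e-01 -1.40900253e-03]
 [ 3.02853475e-04 -1.63045798e-03 -9.99998625e-01]]
```

View pics/scene.png

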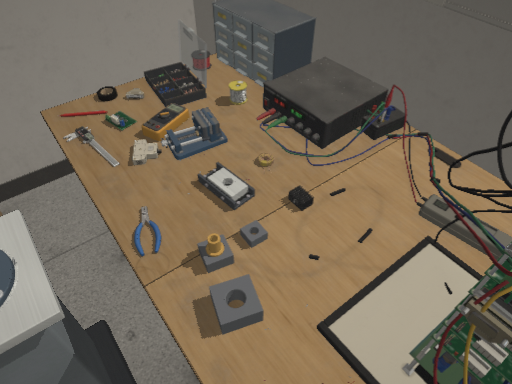

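View pics/sw.png

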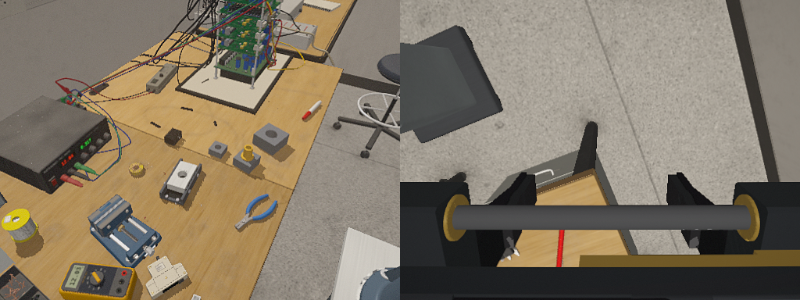

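The scene view shows three grey blocks: large at (236,303), small at (253,233), and one at (216,252) with the bronze sleeve in it, whose size lies between the others. The mount is at (227,185), the toroid at (265,160) and the heat sink at (300,197). I'll measure the blocks and make one enlarged crop.

```bash
python3 - <<'E'
from h import *
sc=pickle.load(open('scene.pkl','rb'));sd=pickle.load(open('side.pkl','rb'))
def big(m,c,near=None):
    n,l,st,ce=cv2.connectedComponentsWithStats(m.astype(np.uint8))
    for i in range(1,n):
        if st[i,4]>25: print(c,st[i].tolist(),ce[i].round(1).tolist())
for nm,c,roi in [('sc',sc,(180,140,330,340)),('sd',sd,(190,140,390,310))]:
    x0,y0,x1,y1=roi
    im=cv2.cvtColor(c['image'],cv2.COLOR_RGB2HSV).astype(int)
    h,s,v=im[...,0],im[...,1],im[...,2]
    R=np.zeros(h.shape,bool);R[y0:y1,x0:x1]=1
    big(R&(h>12)&(h<28)&(s>150)&(v>90),nm+' bronze')
    big(R&(s<40)&(v>150),nm+' white')
    big(R&(s<70)&(v>60)&(v<150),nm+' grey')
a=cv2.resize(sc['image'][150:340,185:325],None,fx=3,fy=3,interpolation=cv2.INTER_CUBIC)
b=cv2.resize(sd['image'][150:270,180:390],None,fx=0,dst=None,dsize=(380,217)) if 0 else sd['image'][150:280,190:380]
b=cv2.resize(b,None,fx=2,fy=2,interpolation=cv2.INTER_CUBIC)
o=np.zeros((570,800,3),np.uint8);o[:a.shape[0],:a.shape[1]]=a;o[:b.shape[0],420:420+b.shape[1]]=b
cv2.imwrite('pics/crop.png',o[:,:,::-1])
for p in [(214.5,237),]: print('sleeve hub top',onz(sc,p,.0675))
print('nests',[onz(sc,p,.03).round(3) for p in [(216,247),(253,230),(236,296)]])
print('mount',onz(sc,(229,182),.03))
E
```

```text
sc white [208, 168, 39, 29, 487] [227.5, 181.8]
sc grey [180, 140, 44, 15, 279] [194.0, 144.7]
sc grey [274, 140, 32, 14, 69] [288.0, 148.6]
sc grey [306, 140, 24, 17, 42] [314.2, 151.9]
sc grey [306, 156, 24, 10, 45] [315.8, 162.4]
sc grey [198, 162, 57, 48, 477] [230.4, 187.9]
sc grey [223, 178, 10, 8, 63] [227.4, 181.3]
sc grey [240, 220, 28, 28, 436] [254.1, 232.7]
sc grey [197, 235, 37, 38, 597] [216.3, 256.0]
sc grey [209, 274, 54, 60, 2044] [235.8, 303.5]
sd bronze [308, 185, 17, 21, 261] [316.7, 195.6]
sd white [214, 206, 38, 36, 709] [232.8, 223.5]
sd white [384, 224, 6, 10, 30] [387.0, 227.9]
sd white [350, 255, 40, 55, 878] [372.9, 288.5]
sd white [301, 273, 22, 19, 117] [311.7, 282.5]
sd grey [323, 158, 47, 41, 1192] [345.9, 177.5]
sd grey [267, 181, 24, 22, 364] [278.6, 191.2]
sd grey [298, 190, 36, 33, 531] [315.0, 207.9]
sd grey [204, 203, 54, 60, 752] [229.6, 238.2]
sd grey [368, 211, 22, 76, 507] [381.8, 253.2]
sd grey [228, 219, 11, 9, 70] [232.9, 222.5]
sd grey [364, 274, 14, 8, 36] [370.6, 276.4]
sd grey [301, 278, 25, 16, 56] [311.7, 286.1]
sd grey [355, 281, 9, 17, 31] [359.0, 288.8]
sd grey [366, 284, 16, 12, 52] [373.7, 290.1]
sd grey [376, 290, 14, 9, 41] [382.5, 294.5]
sd grey [190, 297, 14, 13, 56] [196.7, 303.4]
sd grey [352, 297, 10, 9, 31] [357.3, 301.5]
sleeve hub top [ 0.45368456 -0.233862    0.0675    ]
nests [array([ 0.455, -0.232,  0.03 ]), array([ 0.542, -0.242,  0.03 ]), array([ 0.426, -0.347,  0.03 ])]
mount [ 0.5812152  -0.09087392  0.03      ]
```

View pics/crop.png

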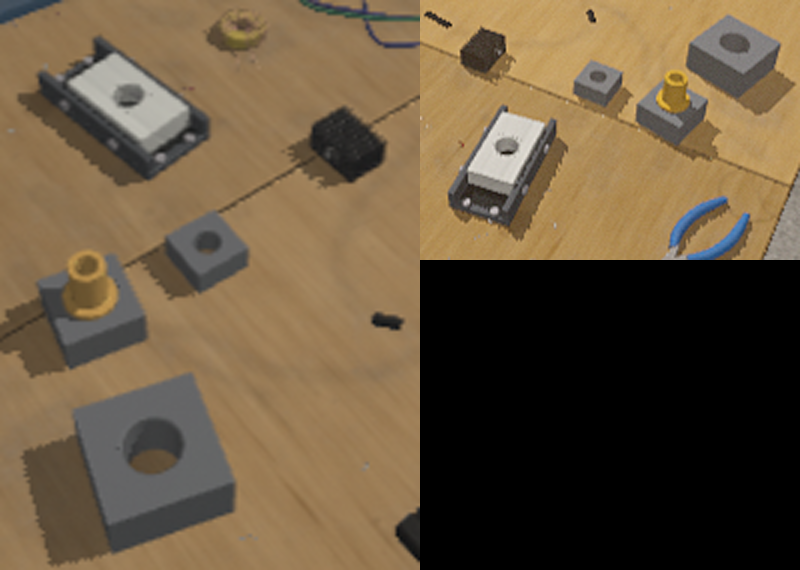

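The crop confirms it: the sleeve stands in the middle-sized block, with the hub's top ring at scene (214,237.7) and side (318,188). The bore is at scene (228,181.5) and side (233.5,223). I'll move towards it and then triangulate.

Call:
step_arm(steps=[[-0.86,-0.68,0,0,0,1,-0.2],[-0.86,-0.68,0,0,0,1,-0.2],[-0.86,-0.68,0,0,0,1,-0.2],[-0.86,-0.68,0,0,0,1,-0.2],[-0.86,-0.68,0,0,0,1,-0.2],[-0.86,-0.68,0,0,0,1,-0.2],[-0.86,-0.68,0,0,0,1,-0.2],[-0.86,-0.68,0,0,0,1,-0.2]])

```text
time_s: 0.82
position: [0.3939, 0.2963, 0.2238]
tcp_rot: [[-0.4, 0.916, -0.0], [0.916, 0.4, -0.0], [-0.0, -0.0, -1.0]]
force: [0.5, 0.4, -0.2]
opening: 0.611
grasp_force: 0.0
```

```bash
cat >> h.py <<'E'
def tri(*cp):
    A=[];b=[]
    for c,p in cp:
        o,d=ray(c,p);d=d/np.linalg.norm(d);M=np.eye(3)-np.outer(d,d);A.append(M);b.append(M@o)
    x=np.linalg.lstsq(np.vstack(A),np.hstack(b),rcond=None)[0]
    return x,[np.linalg.norm(M@x-bb) for M,bb in zip(A,b)]
def totool(w):
    R=np.array(read_state()['tcp_rot']);return R.T@np.array(w)
E
python3 - <<'E'
from h import *
sc=pickle.load(open('scene.pkl','rb'));sd=pickle.load(open('side.pkl','rb'))
for n,a,b,z in [('hubtop',(214,237.7),(318,188),.067),('bore',(227.9,181.6),(233.2,222.8),.03),('carrier',(227.5,181.8),(232.8,223.5),.03)]:
    print(n,tri((sc,a),(sd,b)),onz(sc,a,z),onz(sd,b,z))
# carrier top face corners via white mask; mount outline
for c,roi in [(sc,(195,155,260,215)),(sd,(195,195,265,270))]:
    x0,y0,x1,y1=roi
    h,s,v=cv2.split(cv2.cvtColor(c['image'],cv2.COLOR_RGB2HSV));m=np.zeros_like(v);m[y0:y1,x0:x1]=((s<45)&(v>150))[y0:y1,x0:x1]*255
    cn=max(cv2.findContours(m,0,2)[0],key=cv2.contourArea)[:,0]
    W=np.array([onz(c,p,.03)[:2] for p in cn]);r=cv2.minAreaRect((W*1000).astype(np.float32));print('carrier',r)
E
```

```text
hubtop (array([ 0.45153965, -0.2343503 ,  0.06675736]), [np.float64(0.0006470442101817385), np.float64(0.0006470442101811977)]) [ 0.45214097 -0.23438745  0.067     ] [ 0.45078752 -0.23387947  0.067     ]
bore (array([ 0.58068888, -0.08593081,  0.02716546]), [np.float64(0.0005303732692967116), np.float64(0.0005303732692963214)]) [ 0.57984249 -0.08817256  0.03      ] [ 0.57867712 -0.08364469  0.03      ]
carrier (array([ 0.58062015, -0.08465508,  0.0258617 ]), [np.float64(0.00015258192506898186), np.float64(0.00015258192506910665)]) [ 0.57869426 -0.08816669  0.03      ] [ 0.57838038 -0.08154295  0.03      ]
carrier ((579.0258178710938, -86.51597595214844), (50.31194305419922, 89.68158721923828), 7.6252007484436035)
carrier ((578.9140014648438, -83.92552185058594), (52.20594024658203, 91.04141998291016), 7.736776351928711)
```

Call:
step_arm(steps=[[-0.85,-0.265,0,0,0,0,-0.2],[-0.85,-0.265,0,0,0,0,-0.2],[-0.85,-0.265,0,0,0,0,-0.2],[-0.85,-0.265,0,0,0,0,-0.2],[-0.85,-0.265,0,0,0,0,-0.2],[-0.85,-0.265,0,0,0,0,-0.2],[-0.85,-0.265,0,0,0,0,-0.2]])

```text
time_s: 1.4
position: [0.4238, 0.0289, 0.224]
tcp_rot: [[-0.399, 0.917, 0.001], [0.917, 0.399, -0.002], [-0.002, 0.0, -1.0]]
force: [0.9, -0.1, 1.1]
opening: 0.598
grasp_force: 0.0
```

Call:
step_arm(steps=[[-0.846,-0.264,0.2,0,0,0,-0.2],[-0.846,-0.264,0.2,0,0,0,-0.2],[-0.846,-0.264,0.2,0,0,0,-0.2],[-0.846,-0.264,0.2,0,0,0,-0.2],[-0.846,-0.264,0.2,0,0,0,-0.2],[-0.846,-0.264,0.2,0,0,0,-0.2],[-0.846,-0.264,0.2,0,0,0,-0.2],[-0.846,-0.264,0.2,0,0,0,-0.2]])

```text
time_s: 2.07
position: [0.4535, -0.2368, 0.1628]
tcp_rot: [[-0.397, 0.918, 0.002], [0.918, 0.397, -0.003], [-0.003, 0.0, -1.0]]
force: [-0.2, -0.5, 0.7]
opening: 0.602
grasp_force: 0.0
```

```bash
python3 - <<'E'
from h import *
w=grab('wrist');print(proj(w,[[.4515,-.2342,.067],[.4515,-.2342,.035]]))
d=grab('side');s=grab('scene')
a=np.hstack([cv2.resize(w['image'],(400,300)),cv2.resize(d['image'][130:280,230:430],(400,300))])
cv2.imwrite('pics/above.png',a[:,:,::-1])
p=np.array(read_state()['position']);print(p,totool(np.array([.4515,-.2342,.064])-p)/.3)
E
```

```text
[[256.57300005 183.9103078 ]
 [256.66271586 173.59075787]]
[ 0.45171256 -0.23045123  0.16346543] [-0.01185009 -0.00542921  0.33153145]
```

View pics/above.png

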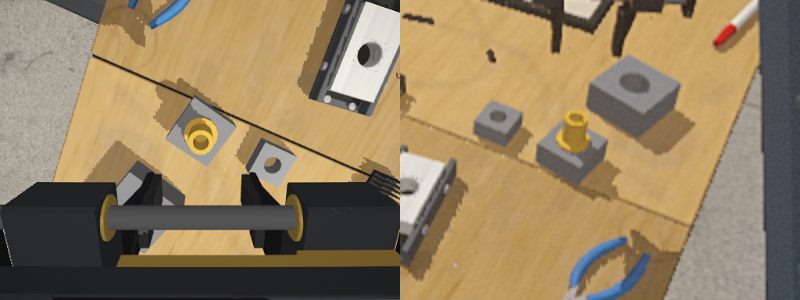

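The wrist view shows the hub's top ring at about (257,180) in full-size pixels, against a predicted (257,184). It also shows the bore at about (474,68). I'll take one settled wrist measurement to refine this.

Call:
step_arm(steps=[[-0.012,-0.005,0.1,0,0,0,-0.2],[-0.012,-0.005,0.1,0,0,0,-0.2],[-0.012,-0.005,0.1,0,0,0,-0.2],[-0.012,-0.005,0.1,0,0,0,-0.2]])

```text
time_s: 2.55
position: [0.4525, -0.2338, 0.1345]
tcp_rot: [[-0.403, 0.915, -0.0], [0.915, 0.403, 0.0], [0.0, -0.0, -1.0]]
force: [0.5, 0.1, -0.5]
opening: 0.6
grasp_force: 0.0
```

```bash
python3 - <<'E'
from h import *
w=grab('wrist');p=np.array(read_state()['position'])
h,s,v=cv2.split(cv2.cvtColor(w['image'],cv2.COLOR_RGB2HSV))
q=proj(w,[[.4515,-.2342,.067],[.4515,-.2342,.035]]);print(q)
m=((h>15)&(h<30)&(s>140)&(v>100)).astype(np.uint8)*255
m[:, :200]=0;m[:,320:]=0;m[230:]=0
cs=sorted(cv2.findContours(m,cv2.RETR_CCOMP,2)[0],key=cv2.contourArea)[-4:]
for c in cs: print(cv2.contourArea(c),cv2.fitEllipse(c) if len(c)>5 else c[0])
x,y=q[0].astype(int)
cv2.imwrite('pics/hub.png',cv2.resize(w['image'][y-70:y+70,x-90:x+90],None,fx=4,fy=4)[:,:,::-1])
print(p,totool(np.array([.4515,-.2342,.064])-p)/.3, w['W'][:3,3])
E
```

```text
[[256.14363562 199.68464156]
 [256.30960447 186.73413906]]
0.0 [[301 164]]
1826.5 ((256.1455383300781, 186.47581481933594), (44.69941711425781, 52.71319580078125), 179.1839599609375)
[ 0.45290344 -0.23431791  0.13490679] [ 0.0024429  -0.00424332  0.23635189] [ 0.42097859 -0.16239909  0.29638636]
```

View pics/hub.png

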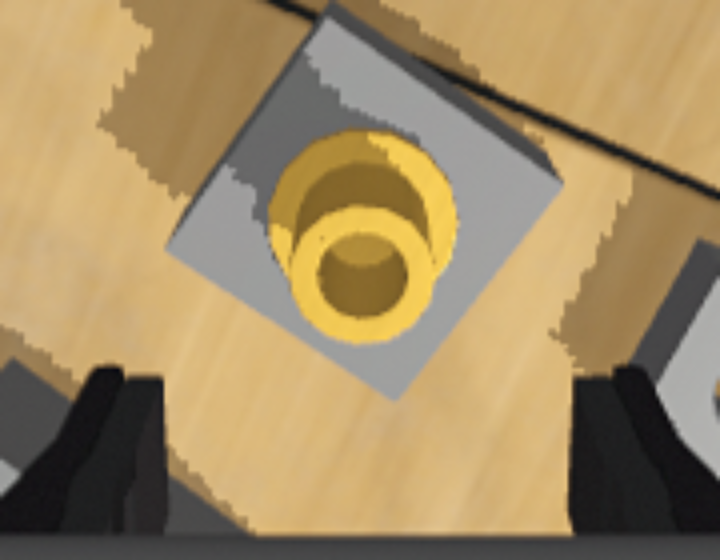

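The crop shows the hub ring at (256.7,197.8), against a predicted (256.1,199.7). That is a difference of about 1 mm, so I'll descend and grip.

Call:
step_arm(steps=[[0.005,-0.003,0.08,0,0,0,-0.2],[0.005,-0.003,0.16,0,0,0,-0.2],[0.005,-0.003,0.2,0,0,0,-0.2],[0.005,-0.003,0.22,0,0,0,-0.2],[0.005,-0.003,0.236,0,0,0,-0.2],[0.005,-0.003,0.236,0,0,0,-0.2],[0.005,-0.003,0.236,0,0,0,-0.2]])

```text
time_s: 3.18
position: [0.4517, -0.2343, 0.0638]
tcp_rot: [[-0.402, 0.916, 0.001], [0.916, 0.402, -0.001], [-0.001, 0.001, -1.0]]
force: [-0.5, 0.9, 0.8]
opening: 0.603
grasp_force: 0.0
```

Call:
step_arm(steps=[[0,0,0,0,0,0,1],[0,0,0,0,0,0,1],[0,0,0,0,0,0,1],[0,0,0,0,0,0,1],[0,0,0,0,0,0,1],[0,0,0,0,0,0,1],[0,0,0,0,0,0,1],[0,0,0,0,0,0,1]])

```text
time_s: 3.85
position: [0.4513, -0.2342, 0.0632]
tcp_rot: [[-0.402, 0.916, 0.0], [0.916, 0.402, -0.0], [-0.0, 0.0, -1.0]]
force: [0.3, 0.6, 1.2]
opening: 0.279
grasp_force: 30.0
```

Call:
step_arm(steps=[[0,0,-0.1,0,0,0,1],[0,0,-0.2,0,0,0,1],[0,0,-0.3,0,0,0,1],[0,0,-0.3,0,0,0,1],[0,0,-0.3,0,0,0,1]])

```text
time_s: 4.27
position: [0.4518, -0.2347, 0.1543]
tcp_rot: [[-0.402, 0.916, 0.003], [0.916, 0.402, -0.002], [-0.003, 0.002, -1.0]]
force: [-0.9, -0.0, -1.5]
opening: 0.281
grasp_force: 30.0
```

Call:
step_arm(steps=[[0.06,0.12,0,0,0,0.1,1],[0.12,0.24,0,0,0,0.2,1],[0.18,0.36,0,0,0,0.3,1],[0.24,0.48,0,0,0,0.356,1],[0.284,0.588,0,0,0,0.356,1],[0.284,0.588,0,0,0,0.356,1],[0.284,0.588,0,0,0,0.356,1],[0.284,0.588,0,0,0,0.356,1]])

```text
time_s: 4.93
position: [0.5767, -0.0848, 0.1511]
tcp_rot: [[-0.134, 0.991, -0.004], [0.991, 0.135, 0.001], [0.002, -0.004, -1.0]]
force: [0.1, -0.3, -1.2]
opening: 0.28
grasp_force: 30.0
```

```bash
python3 - <<'E'
from h import *
S=read_state();w=grab('wrist');d=grab('side');s=grab('scene')
pickle.dump((w,d,s),open('held.pkl','wb'))
a=np.zeros((600,800,3),np.uint8)
a[:300,:400]=cv2.resize(w['image'],(400,300))
a[:300,400:]=cv2.resize(d['image'][130:280,160:360],(400,300))
a[300:,:400]=cv2.resize(s['image'][80:230,130:330],(400,300))
cv2.imwrite('pics/held.png',a[:,:,::-1])
print(S['position'],S['tcp_rot'],S['force'],S['opening'],S['grasp_force'],S['time_s'])
E
```

```text
[ 0.57666994 -0.08475594  0.15110148] [[-1.34499646e-01  9.90903449e-01 -4.49451290e-03]
 [ 9.90912457e-01  1.34505116e-01  9.36381952e-04]
 [ 1.53239909e-03 -4.32772578e-03 -9.99989461e-01]] [ 0.0918773  -0.30890345 -1.20917872] 0.27996865772993906 29.999536871910095 4.9333
```

View pics/held.png

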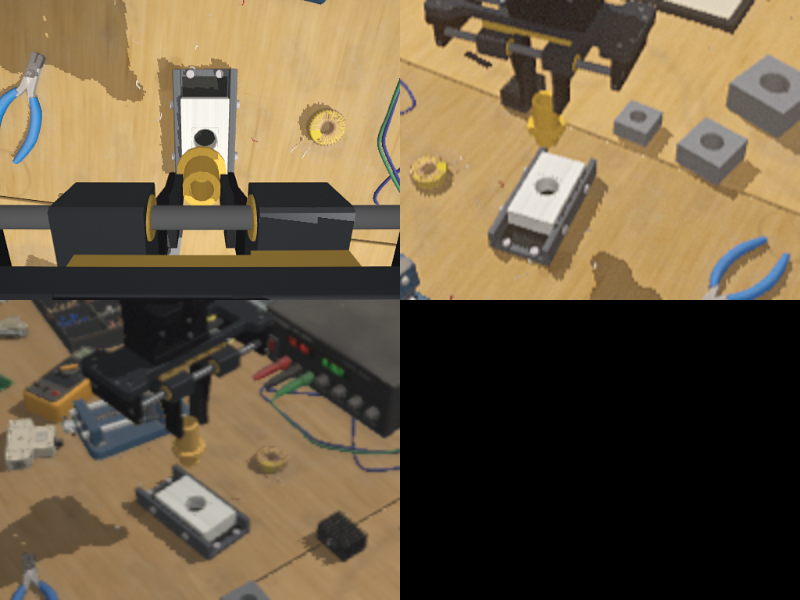

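The sleeve hangs upright in the jaws with the bore just ahead. The bore is at scene (228.5,181.5) and side (232.5,223). I'll lower it to just above the face, then use the held sleeve's known pose to cancel camera bias.

Call:
step_arm(steps=[[-0.002,0.007,0.07,0,0,0,1],[-0.002,0.007,0.14,0,0,0,1],[-0.002,0.007,0.18,0,0,0,1],[-0.002,0.007,0.193,0,0,0,1],[-0.002,0.007,0.193,0,0,0,1],[-0.002,0.007,0.193,0,0,0,1]])

```text
time_s: 5.58
position: [0.5805, -0.0863, 0.0955]
tcp_rot: [[-0.132, 0.991, 0.0], [0.991, 0.132, -0.0], [-0.0, 0.0, -1.0]]
force: [0.7, 0.7, -1.2]
opening: 0.279
grasp_force: 30.0
```

```bash
cat > rel.py <<'E'
from h import *
S=read_state();p=np.array(S['position']);R=np.array(S['tcp_rot']);print(p,R[:,2],S['force'],S['time_s'])
t=np.linspace(0,2*np.pi,60)
off=[]
old={n:pickle.load(open(n+'.pkl','rb')) for n in ['scene','side']}
bore={}
for n,roi in [('scene',(205,165,250,200)),('side',(210,203,255,245))]:
    c=grab(n);h,s,v=cv2.split(cv2.cvtColor(c['image'],cv2.COLOR_RGB2HSV))
    m=((h>10)&(h<30)&(s>165)&(v>90)).astype(np.uint8)
    P=np.vstack([np.c_[p[0]+r*np.cos(t),p[1]+r*np.sin(t),0*t+p[2]-.0512+z] for r,z in [(.019,.018),(.019,.023)]])
    q=proj(c,P);x0,y0=q.min(0);x1,y1=q.max(0)
    sub=m*0;a=[int(x0)-6,int(y0)-6,int(x1)+7,int(y1)+7];sub[a[1]:a[3],a[0]:a[2]]=m[a[1]:a[3],a[0]:a[2]]
    # left/right extents of flange, rows of bronze
    ys,xs=np.nonzero(sub);
    Pb=np.c_[p[0]+.012*np.cos(t),p[1]+.012*np.sin(t),0*t+p[2]-.0512];qb=proj(c,Pb)
    print(n,'pred flange x',x0,x1,'bottom',qb[:,1].max(),'meas x',xs.min(),xs.max()+1,'bottom',ys.max()+1)
    o=old[n];hh,ss,vv=cv2.split(cv2.cvtColor(o['image'],cv2.COLOR_RGB2HSV));b=np.zeros_like(vv)
    b[roi[1]:roi[3],roi[0]:roi[2]]=((ss<60)&(vv>150))[roi[1]:roi[3],roi[0]:roi[2]]
    cc,hi=cv2.findContours(b,cv2.RETR_CCOMP,2);k=max([i for i in range(len(cc)) if hi[0][i][3]>=0],key=lambda i:cv2.contourArea(cc[i]))
    e=cv2.fitEllipse(cc[k]);bore[n]=e[0];print('bore',e, onz(o,e[0],.03)[:2],'carrier rect in bias-free frame')
    off.append((c,a))
w=[cv2.resize(c['image'][a[1]-25:a[3]+35,a[0]-30:a[2]+30],(400,480),interpolation=cv2.INTER_NEAREST) for c,a in off]
cv2.imwrite('pics/rel.png',np.hstack(w)[:,:,::-1])
E
python3 rel.py
```

```text
[ 0.58051436 -0.08627316  0.09548803] [ 2.96794145e-04 -1.30964572e-04 -9.99999947e-01] [ 0.72099097  0.71137892 -1.21774168] 5.5833Traceback (most recent call last):
  File "rel.py", line 16, in <module>
    print(n,'pred flange x',x0,x1,'bottom',qb[:,1].max(),'meas x',xs.min(),xs.max()+1,'bottom',ys.max()+1)
                                                                  ~~~~~~^^
    return umr_minimum(a, axis, None, out, keepdims, initial, where)
ValueError: zero-size array to reduction operation minimum which has no identity
```

```bash
sed -i 's/(s>165)&(v>90)/(s>115)\&(v>60)/' rel.py; sed -i 's/(h>10)&(h<30)/(h>8)\&(h<32)/' rel.py; python3 - <<'E'
from h import *
c=grab('scene');print(cv2.cvtColor(c['image'],cv2.COLOR_RGB2HSV)[165:180,224:232:2].tolist()[::3])
E
python3 rel.py
```

```text
[[[13, 45, 40], [19, 141, 114], [19, 143, 125], [18, 144, 145]], [[19, 139, 110], [19, 142, 115], [18, 142, 126], [18, 142, 145]], [[18, 142, 111], [18, 141, 116], [18, 142, 126], [18, 144, 145]], [[19, 144, 143], [18, 146, 187], [18, 146, 194], [18, 146, 202]], [[18, 140, 109], [18, 142, 115], [18, 140, 118], [18, 140, 122]]]
[ 0.58120533 -0.08613827  0.09619919] [ 2.00361461e-03 -7.29142777e-04 -9.99997727e-01] [ 0.20720878 -0.84802791 -1.11123426] 5.6833
scene pred flange x 218.8732515240774 235.25109017253368 bottom 179.9797620587123 meas x 212 236 bottom 180
bore ((227.4420623779297, 181.481201171875), (9.43329906463623, 11.442351341247559), 66.24971008300781) [ 0.57918056 -0.08718155] carrier rect in bias-free frame
side pred flange x 222.86461896092942 241.35031316710592 bottom 221.0672948313279 meas x 216 248 bottom 224
bore ((232.8822784423828, 222.93096923828125), (9.807905197143555, 12.661611557006836), 86.32487487792969) [ 0.57907211 -0.0830004 ] carrier rect in bias-free frame
```

View pics/rel.png

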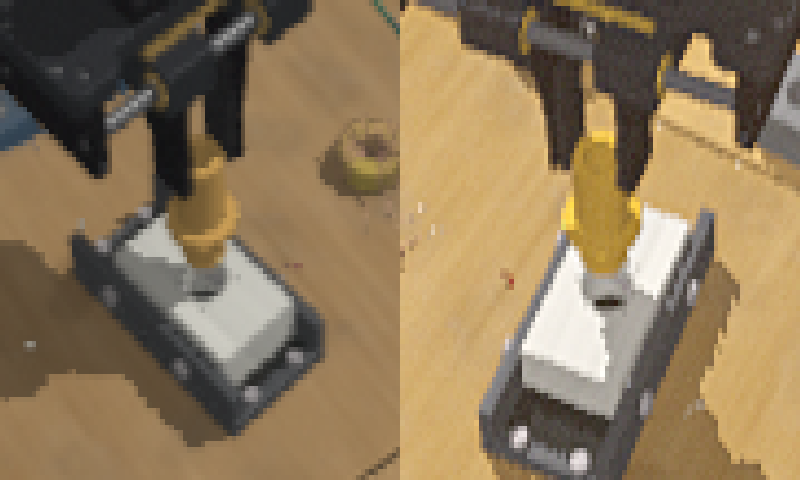

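The crop shows the barrel hovering over the bore in both views, offset by about a pixel (2 mm). I'll get a sharper bore position from the saved wrist view.

```bash
python3 - <<'E'
from h import *
w,d,s=pickle.load(open('held.pkl','rb'))
R=np.array([[-.1345,.9909],[.9909,.1345]])
hsv=cv2.cvtColor(w['image'],cv2.COLOR_RGB2HSV);h,sa,v=cv2.split(hsv)
m=((sa<45)&(v>125)).astype(np.uint8);m[:,:215]=0;m[:,310:]=0;m[215:]=0;m[:105]=0
n,l,st,ce=cv2.connectedComponentsWithStats(m);k=1+st[1:,4].argmax();m=(l==k)
print(st[k])
U=lambda px:R.T@(onz(w,px,.03)[:2]-[.57667,-.08476])*1000  # tool x,y mm from TCP
for x in range(235,290,6):
    y=np.nonzero(m[:,x])[0]; print(x,'far edge y',y.min(),U((x,y.min()-.5)).round(1))
for y in (140,150,155):
    x=np.nonzero(m[y])[0];print(y,x.min(),x.max(),U((x.min()-.5,y)).round(1),U((x.max()+.5,y)).round(1))
# bore top arc
for x in range(244,284,3):
    y=[yy for yy in range(150,190) if not m[yy,x]]
    if y: print('bore top',x,y[0],U((x,y[0]-.5)).round(1))
c=w['image'][100:240,200:320];cv2.imwrite('pics/wb.png',cv2.resize(c,None,fx=4,fy=4)[:,:,::-1])
E
```

```text
[ 231  124   63   91 3799]
235 far edge y 124 [ 47.7 -19.4]
241 far edge y 124 [ 47.7 -14.4]
247 far edge y 124 [47.7 -9.5]
253 far edge y 124 [47.7 -4.6]
259 far edge y 124 [47.7  0.3]
265 far edge y 124 [47.7  5.2]
271 far edge y 124 [47.7 10.1]
277 far edge y 124 [47.7 15. ]
283 far edge y 124 [47.7 19.9]
289 far edge y 124 [47.7 24.8]
140 231 293 [ 34.1 -23.3] [34.2 28.9]
150 232 292 [ 25.7 -22.7] [25.8 28.3]
155 232 292 [ 21.5 -22.8] [21.5 28.4]
bore top 247 189 [ -7.9 -10. ]
bore top 250 172 [ 7.2 -7.3]
bore top 253 169 [ 9.8 -4.8]
bore top 256 167 [11.6 -2.2]
bore top 259 166 [12.5  0.3]
bore top 262 166 [12.5  2.9]
bore top 265 166 [12.5  5.4]
bore top 268 167 [11.6  8. ]
bore top 271 169 [ 9.9 10.5]
bore top 274 174 [ 5.5 13.1]
```

View pics/wb.png

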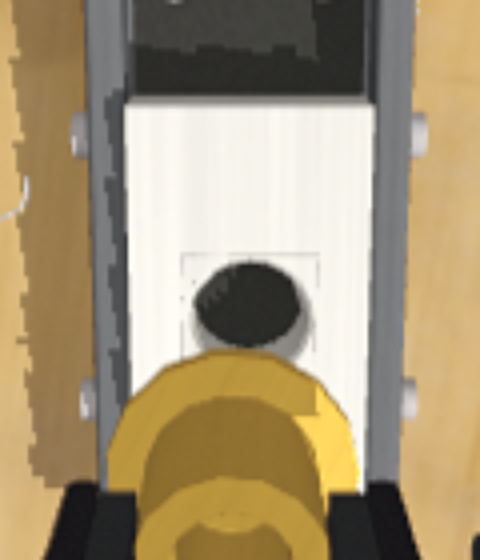

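The wrist crop shows the bore centred at column 262, with its top arc at row 166. That puts it at about (0.5794, -0.0845), which agrees with the bias-corrected scene and side views. I'll nudge there and descend to just above contact.

Call:
step_arm(steps=[[0.006,-0.004,0,0,0,0,1],[0.006,-0.004,0.02,0,0,0,1],[0.006,-0.004,0.04,0,0,0,1],[0.006,-0.004,0.04,0,0,0,1],[0.006,-0.004,0.04,0,0,0,1],[0.006,-0.004,0.04,0,0,0,1]])

```text
time_s: 6.28
position: [0.579, -0.0838, 0.0828]
tcp_rot: [[-0.134, 0.991, -0.001], [0.991, 0.134, 0.0], [0.0, -0.0, -1.0]]
force: [-0.3, 0.9, -1.8]
opening: 0.283
grasp_force: 30.0
```

Call:
step_arm(steps=[[0,0,0,0,0,0,1]])

```text
time_s: 6.37
position: [0.5792, -0.0839, 0.0831]
tcp_rot: [[-0.134, 0.991, 0.0], [0.991, 0.134, -0.0], [-0.0, 0.0, -1.0]]
force: [-0.3, 0.4, -1.5]
opening: 0.276
grasp_force: 30.0
```

Call:
step_arm(steps=[[0,0,0,0,0,0,1]])

```text
time_s: 6.45
position: [0.5793, -0.0839, 0.0832]
tcp_rot: [[-0.134, 0.991, 0.0], [0.991, 0.134, -0.0], [-0.0, 0.0, -1.0]]
force: [-0.2, -0.7, -0.5]
opening: 0.279
grasp_force: 30.0
```

Call:
step_arm(steps=[[-0.001,0,0.003,0,0,0,1],[-0.001,0,0.006,0,0,0,1],[-0.001,0,0.009,0,0,0,1],[-0.001,0,0.012,0,0,0,1],[-0.001,0,0.012,0,0,0,1]])

```text
time_s: 6.87
position: [0.5791, -0.0842, 0.0794]
tcp_rot: [[-0.134, 0.991, -0.0], [0.991, 0.134, 0.0], [0.0, -0.0, -1.0]]
force: [0.2, -0.6, -0.4]
opening: 0.275
grasp_force: 30.0
```

Call:
step_arm(steps=[[0,0,0.003,0,0,0,1],[0,0,0.006,0,0,0,1],[0,0,0.01,0,0,0,1],[0,0,0.01,0,0,0,1]])

```text
time_s: 7.2
position: [0.5791, -0.0841, 0.0763]
tcp_rot: [[-0.134, 0.991, -0.0], [0.991, 0.134, 0.0], [0.0, -0.0, -1.0]]
force: [-0.1, -0.3, -1.6]
opening: 0.278
grasp_force: 30.0
```

It has entered freely, with the barrel end about 5 mm below the face and no force. I'll continue in small steps.

Call:
step_arm(steps=[[0,0,0.003,0,0,0,1],[0,0,0.006,0,0,0,1],[0,0,0.01,0,0,0,1],[0,0,0.013,0,0,0,1],[0,0,0.016,0,0,0,1],[0,0,0.016,0,0,0,1]])

```text
time_s: 7.7
position: [0.5796, -0.0843, 0.0719]
tcp_rot: [[-0.134, 0.991, 0.001], [0.991, 0.134, -0.0], [-0.0, 0.001, -1.0]]
force: [1.0, 0.1, 0.1]
opening: 0.281
grasp_force: 30.0
```

Call:
step_arm(steps=[[0,0,0.003,0,0,0,1],[0,0,0.006,0,0,0,1],[0,0,0.009,0,0,0,1],[0,0,0.009,0,0,0,1]])

```text
time_s: 8.03
position: [0.5799, -0.0846, 0.0701]
tcp_rot: [[-0.134, 0.991, 0.002], [0.991, 0.134, -0.001], [-0.001, 0.002, -1.0]]
force: [-0.6, -1.1, 5.6]
opening: 0.278
grasp_force: 30.0
```

Call:
step_arm(steps=[[0,0,0.003,0,0,0,1],[0,0,0.006,0,0,0,1],[0,0,0.006,0,0,0,1],[0,0,0.006,0,0,0,1]])

```text
time_s: 8.37
position: [0.5799, -0.0844, 0.068]
tcp_rot: [[-0.134, 0.991, 0.002], [0.991, 0.134, -0.001], [-0.001, 0.002, -1.0]]
force: [0.2, -1.2, 5.2]
opening: 0.279
grasp_force: 30.0
```

Call:
step_arm(steps=[[0,0,0.003,0,0,0,1],[0,0,0.006,0,0,0,1],[0,0,0.006,0,0,0,1],[0,0,0.006,0,0,0,1]])

```text
time_s: 8.7
position: [0.5798, -0.0844, 0.0661]
tcp_rot: [[-0.134, 0.991, 0.002], [0.991, 0.134, -0.001], [-0.001, 0.001, -1.0]]
force: [-0.3, -1.0, 5.4]
opening: 0.277
grasp_force: 30.0
```

Call:
step_arm(steps=[[0,0,0.003,0,0,0,1],[0,0,0.006,0,0,0,1],[0,0,0.006,0,0,0,1],[0,0,0.006,0,0,0,1]])

```text
time_s: 9.03
position: [0.5797, -0.0843, 0.0642]
tcp_rot: [[-0.134, 0.991, 0.001], [0.991, 0.134, -0.0], [-0.001, 0.001, -1.0]]
force: [-0.2, 0.1, 5.4]
opening: 0.279
grasp_force: 30.0
```

Call:
step_arm(steps=[[0,0,0.003,0,0,0,1],[0,0,0.003,0,0,0,1],[0,0,0.003,0,0,0,1]])

```text
time_s: 9.28
position: [0.5797, -0.0843, 0.0632]
tcp_rot: [[-0.134, 0.991, 0.001], [0.991, 0.134, -0.001], [-0.001, 0.001, -1.0]]
force: [0.2, -0.5, 5.6]
opening: 0.281
grasp_force: 30.0
```

Call:
step_arm(steps=[[0,0,0.003,0,0,0,1],[0,0,0.003,0,0,0,1],[0,0,0.003,0,0,0,1]])

```text
time_s: 9.53
position: [0.5799, -0.0849, 0.0626]
tcp_rot: [[-0.134, 0.991, 0.002], [0.991, 0.134, -0.001], [-0.002, 0.002, -1.0]]
force: [1.1, -0.7, 6.0]
opening: 0.275
grasp_force: 30.0
```

Call:
step_arm(steps=[[0,0,0.003,0,0,0,1],[0,0,0.003,0,0,0,1],[0,0,0.003,0,0,0,1]])

```text
time_s: 9.78
position: [0.58, -0.0849, 0.0623]
tcp_rot: [[-0.134, 0.991, 0.002], [0.991, 0.134, -0.002], [-0.002, 0.002, -1.0]]
force: [-1.0, -1.6, 9.6]
opening: 0.284
grasp_force: 30.0
```

Call:
step_arm(steps=[[0,0,0.003,0,0,0,1],[0,0,0.003,0,0,0,1],[0,0,0.003,0,0,0,1]])

```text
time_s: 10.03
position: [0.58, -0.085, 0.062]
tcp_rot: [[-0.134, 0.991, 0.002], [0.991, 0.134, -0.002], [-0.002, 0.002, -1.0]]
force: [-1.7, -0.5, 13.8]
opening: 0.28
grasp_force: 30.0
```

The stiffness has changed to about 0.7 mm per 10 N, so the flange is bearing on the carrier. I'll press gently a little more, then look.

Call:
step_arm(steps=[[0,0,0.003,0,0,0,1],[0,0,0.006,0,0,0,1],[0,0,0.006,0,0,0,1],[0,0,0.006,0,0,0,1]])

```text
time_s: 10.37
position: [0.5802, -0.0851, 0.0614]
tcp_rot: [[-0.134, 0.991, 0.003], [0.991, 0.134, -0.002], [-0.002, 0.002, -1.0]]
force: [-3.2, -1.2, 21.1]
opening: 0.281
grasp_force: 30.0
```

```bash
python3 - <<'E'
from h import *
d=grab('side');s=grab('scene')
a=np.hstack([cv2.resize(s['image'][140:215,180:280],(400,300)),cv2.resize(d['image'][180:255,185:285],(400,300))])
cv2.imwrite('pics/seat.png',a[:,:,::-1]);S=read_state();print(S['force'],S['position'])
E
```

```text
[-3.7424285  -0.23616382 20.95564966] [ 0.5801302  -0.08502897  0.06137131]
```

View pics/seat.png

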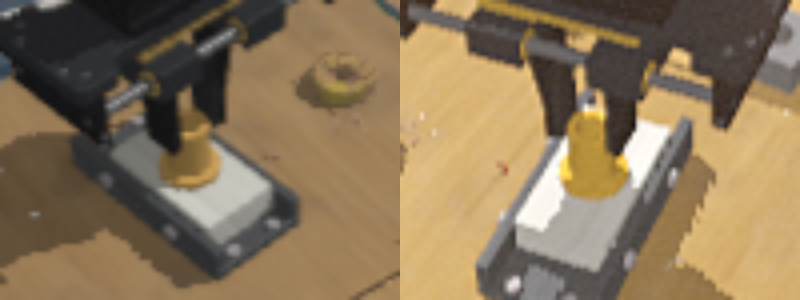

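The flange lies flat on the carrier in both views at 21 N. I'll ease the preload, open the jaws and retreat straight up.

Call:
step_arm(steps=[[0,0,-0.006,0,0,0,1],[0,0,-0.012,0,0,0,1],[0,0,-0.013,0,0,0,1],[0,0,-0.013,0,0,0,1]])

```text
time_s: 10.8
position: [0.5799, -0.0848, 0.0626]
tcp_rot: [[-0.134, 0.991, 0.002], [0.991, 0.134, -0.001], [-0.001, 0.002, -1.0]]
force: [-0.1, -2.2, 7.3]
opening: 0.28
grasp_force: 30.0
```

Call:
step_arm(steps=[[0,0,0,0,0,0,-0.3],[0,0,0,0,0,0,-0.3],[0,0,0,0,0,0,-0.3],[0,0,0,0,0,0,-0.3],[0,0,0,0,0,0,-0.3],[0,0,0,0,0,0,-0.3]])

```text
time_s: 11.3
position: [0.5787, -0.0838, 0.0616]
tcp_rot: [[-0.134, 0.991, -0.001], [0.991, 0.134, 0.0], [0.001, -0.001, -1.0]]
force: [0.5, 0.7, 0.1]
opening: 0.617
grasp_force: 0.0
```

Call:
step_arm(steps=[[0,0,-0.05,0,0,0,-0.3],[0,0,-0.1,0,0,0,-0.3],[0,0,-0.2,0,0,0,-0.3],[0,0,-0.3,0,0,0,-0.3],[0,0,-0.4,0,0,0,-0.3],[0,0,-0.4,0,0,0,-0.3],[0,0,-0.4,0,0,0,-0.3]])

```text
time_s: 11.88
position: [0.5803, -0.0844, 0.184]
tcp_rot: [[-0.134, 0.991, 0.004], [0.991, 0.134, -0.001], [-0.002, 0.004, -1.0]]
force: [0.0, 0.8, -0.1]
opening: 0.649
grasp_force: 0.0
```

```bash
python3 - <<'E'
from h import *
d=grab('side');s=grab('scene')
a=np.hstack([cv2.resize(s['image'][140:215,180:280],(400,300)),cv2.resize(d['image'][180:255,185:285],(400,300))])
cv2.imwrite('pics/fin.png',a[:,:,::-1]);S=read_state();print(S['force'],S['position'],S['time_s'])
t=np.linspace(0,2*np.pi,60)
for n,c in (('scene',s),('side',d)):
    h,sa,v=cv2.split(cv2.cvtColor(c['image'],cv2.COLOR_RGB2HSV))
    q=proj(c,np.vstack([np.c_[.5796+r*np.cos(t),-.0845+r*np.sin(t),0*t+z] for r,z in((.019,.03),(.019,.035),(.013,.067))]))
    x0,y0=q.min(0);x1,y1=q.max(0)
    m=((h>12)&(h<30)&(sa>120)&(v>60))[int(y0)-5:int(y1)+5,int(x0)-2:int(x1)+3];ys,xs=np.nonzero(m)
    print(n,'pred',q.min(0).round(1),q.max(0).round(1),'meas',xs.min()+int(x0)-2,ys.min()+int(y0)-5,xs.max()+1+int(x0)-2,ys.max()+1+int(y0)-5)
E
```

```text
[-0.75454699  0.25879028  0.37677884] [ 0.57820063 -0.08377737  0.18126502] 11.9833
scene pred [218.9 165.8] [234.9 186.4] meas 220 166 235 187
side pred [224.  205.8] [242.  229.2] meas 221 200 244 229
```

View pics/fin.png

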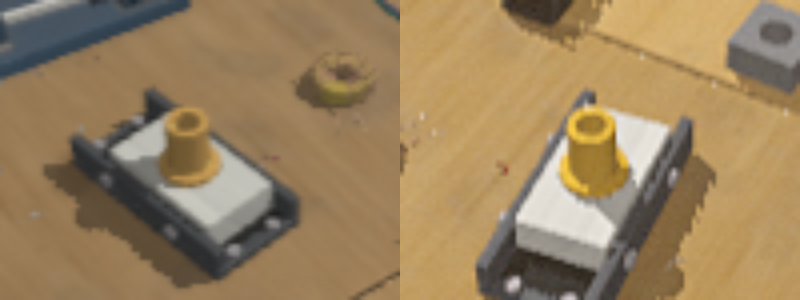

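Both views show the sleeve upright with its flange flat on the carrier. Its outline matches the seated prediction to within a pixel, except where wood colour spoils the mask in the side view.

```bash
python3 -c "
from rig import *
print(hand_in())"
```

```text
the job is handed in; nothing more can be done
None
```

The sleeve is pressed into the carrier bore with its flange down on the face and the gripper clear; the hardest push I read was about 21 N, the arm never went near the heat sink or choke, and I handed it in at about 12 s (no verdict was returned).

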